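# Hook the egg rack out of the hot saucepan

## Task

The eggs are cooked and everything in the saucepan is hot: take the lifter from its jar, wind its curl through the ring of the egg rack, and lift the rack of three eggs out of the saucepan without touching rack, eggs or pan with the gripper. Stand the rack on the cork trivet with all its feet on the cork and the eggs still in it (carry it, do not drop it or swing it about), then unwind the curl from the ring and stand the lifter back in its jar, curl down. Leave the saucepan, the jar and the other things on the worktop where they are.

Things in the scene. Friction and masses are not known exactly. Their poses are not given: they have to be found in the camera images.
- lifter: Lifting tool, 173 mm tall, 90 g, standing curl-down in the jar (it may lean a little), wooden handle up. Origin: on its long axis, level with the underside of the curl; z points up along the handle. Under the handle a 5 mm steel wire stem runs down the axis to z = 32 mm, then slants outward along +x and down to the curl at radius 25 mm.
- lifter_grip (a point): Grip point on the lifter's axis, 140 mm above its origin. The handle is a square wooden bar 16x16 mm, sides along the tool's x and y, centred on the axis, from 100 to 170 mm above the origin; grip it from 125 to 150 mm.
- lifter_curl (a point): Centre of the curl, on the lifter's axis 2.5 mm above its origin, axes as the lifter's. The curl is a 5 mm wire bent to a flat circular arc about the tool's axis, radius 25 mm to the wire's middle. It starts at angle 0 (the tool's +x) and runs counter-clockwise seen from above (x towards y) to 235 degrees, its tip; from there to 360 degrees the circle is open.
- lifter_tip (a point): Free tip of the curl, at 235 degrees; the last 25 degrees of the arc rise by 6 mm to it. Turning the tool counter-clockwise (seen from above) about its own axis sends the tip forward along its arc, clockwise withdraws it. The flat part of the curl, at 60 to 200 degrees, is where a ring hangs safely.
- lifter_jar: White stoneware jar, loose, 0.6 kg, outside diameter 74 mm, height 85 mm, inside diameter 64 mm, inner floor 5 mm above its foot. Origin: centre of its foot. The lifter belongs in it, its curl (55 mm over all) on the floor; any turn about the upright will do.
- egg_rack: Steel wire rack, diameter 120 mm, about 140 g (0.3 kg with eggs), standing on three feet 50 mm from its centre in the saucepan, with about 8 mm of play round it. Origin: centre, level with the underside of its feet. Three egg cups, 36 mm from the axis at 0, 120 and 240 degrees. A 6 mm post on its axis carries an upright lifting ring in the rack's y-z plane: a wire goes through it along x.
- rack_ring (a point): Centre of the lifting ring, 88 mm above the underside of the rack's feet. Ring of 5 mm wire, inside diameter 26 mm, outside 36 mm; through-axis = x of this frame, plane = y-z. The egg tops lie 18 mm lower than this point, the underside of the ring likewise. Hung by it, the rack swings like a pendulum, about 0.65 s a swing.
- egg_1: Hen's egg, 44 mm thick, 57 mm tall, 55 g, standing loose in the rack's cup at 0 degrees. Origin: its lower end, about 14 mm above the underside of the rack's feet; z up along the egg.
- egg_2: Like egg_1, in the cup at 120 degrees.
- egg_3: Like egg_1, in the cup at 240 degrees.
- saucepan: Steel saucepan, loose, 1.2 kg, outside diameter 142 mm, inside 136 mm, rim 85 mm high, inner floor 5 mm up, loop handles along its x axis that reach 93 mm from the centre. Origin: centre of its foot.
- trivet: Round cork trivet, fixed, diameter 148 mm, 10 mm thick. Origin: centre of its underside. The rack goes on top of it.
- olive_jar: Bystander: jar 74 mm across, 137 mm tall, standing upright between saucepan and trivet, often in the straight way from one to the other. Origin: centre of its foot.
- salt_shaker: Bystander: salt shaker 44 mm across, 90 mm tall, at the back. Origin: centre of its foot.
- mug: Bystander: mug 87x121 mm with its handle, 96 mm tall, at the back. Origin: foot.
- bowl: Bystander: bowl 140 mm across, 72 mm tall, at the left. Origin: centre of its foot.
- spoon: Bystander: teaspoon, 130 mm long, lying flat at the front left. Origin: its middle.

How it is judged (in metres and radians):
On the way, in this order (a step that is already met when the one before it is completed fails the run):
1. the rack hangs from the lifter, clear of the saucepan (z of egg_rack in the frame of saucepan above 0.086 m and contact force between lifter and egg_rack above 0.8 N), for 0.2 s.
2. the rack stands on the trivet (horizontal distance between egg_rack and trivet below 0.022 m and height (world z) of egg_rack below 0.014 m and contact force between egg_rack and trivet above 0.8 N), for 0.2 s.
At the end, for the whole second after the job is handed in: The egg rack stands upright and at rest on the trivet, its centre within 22 mm of the trivet's centre (all feet on the cork), all three eggs in their cups; the lifter stands at rest, curl down, on the floor of its jar, leaning less than 0.4 rad; jar and saucepan stand upright (horizontal distance between egg_rack and trivet below 0.022 m and height (world z) of egg_rack between 0.006 and 0.014 m and angle between egg_rack's own z axis and vertical below 0.06 rad and linear speed of egg_rack below 0.02 m/s and distance between each of egg_1, egg_2, egg_3 and egg_rack below 0.047 m and horizontal distance between lifter and lifter_jar below 0.015 m and z of lifter in the frame of lifter_jar between 0 and 0.015 m and angle between lifter's own z axis and vertical below 0.4 rad and linear speed of lifter below 0.03 m/s and angle between each of lifter_jar, saucepan's own z axis and vertical below 0.05 rad); the robot touches nothing.
It fails at once if the gripper or arm touches the hot rack, an egg or the saucepan (contact force between any of the fingers, the arm and egg_rack above 0.5 N or contact force between the fingers and egg_1 above 0.5 N or contact force between the fingers and egg_2 above 0.5 N or contact force between the fingers and egg_3 above 0.5 N or contact force between any of the arm, the fingers and saucepan above 0.5 N).
It fails at once if the rack is dropped or swung about (faster than 0.9 m/s) (linear speed of egg_rack above 0.9 m/s).
It fails at once if the saucepan or the jar is shoved more than 30 mm or lifted (distance of any of saucepan, lifter_jar from where it was at the start of the episode above 0.03 m).
It fails at once if a bystander is knocked or moved more than 25 mm (distance of any of olive_jar, salt_shaker, mug, bowl, spoon from where it was at the start of the episode above 0.025 m).
It also fails if it takes over 72 s, if anything falls off the work surface, if the arm or the gripper's body presses on something with over 40 N, if the wrist force passes 120 N, or if a joint passes its speed limit or range.

## Robot

A 6-joint arm with a two-finger parallel gripper is mounted at the origin on a cart in front of the work surface, level with it; the furniture and walls round the work are solid. World frame = base frame: x ahead of the robot, y to its left, z up, the work surface at z = 0. Lengths are in mm, angles in rad, forces in N, time in s.
With the tool pointing down it reaches from about 300 to 950 mm from the base axis. Payload 3.1 kg.
Tool frame: the origin (TCP) lies between the finger pads; the fingertips stand 14 mm ahead of it and the grasp point (between the pads) lies 5 mm behind it (env.tip_extent is the distance from the TCP to the fingertips, in mm); z points along the fingers, y is the line along which they close (so a half turn about z gives the same grasp; the last joint's range is limited). The gripper opens to 85 mm and grips with 20 to 120 N. Pads are 22 mm wide; open, the fingers measure 114 mm over their backs; the gripper's body (76 mm by 85 mm) begins 54 mm behind the grasp point. The pads swing forward as they close: fully open they stand 13 mm farther back than shut.
Start: joints at [-0.07, 0.308, 1.634, -0, 1.2, -0.07], TCP at [625.006, -0.028, 245.272] pointing down, gripper open.
Joint ranges: [-3.06, 3.06], [-0.79, 1.96], [0.05, 2.63], [-1.19, 4.34], [0.05, 2.64], [-2.94, 2.94]. Speed limits (rad/s): [2.79, 2.79, 3.14, 3.14, 3.14, 3.14].

## Interface

Orientations are given as a unit quaternion [w, x, y, z].
In Python, from bench import env gives the robot as it stands.
- The arm moves only by the shell command python3 -m handwheel 'ROWS' [OPENING]. ROWS is JSON, a list that holds one entry, the list of rows, each a list of 4 numbers: the shift along the world's x, y, z in m, then the turn about the world's z in rad. A call has 1 to 20 rows; each row is the pose to reach, as a shift and turn from the pose commanded when the call began; what a row does not reach only later rows make up. A row lasts 1/8 s, in which the tool goes at most 62.5 mm and 10.7 degrees, less where a joint would pass 70% of its speed; a pose out of reach is approached as far as the arm can. A call with a gripper value outside its range is refused whole. OPENING is the opening, from 0 (shut) to 1 (fully open), set as the call begins (- or left out, the last holds). The fingers move at their own pace and stop on an object; the grip force is fixed at half the most. Time passes only in rows, so rows that repeat a pose let the fingers close. It gives the time, the measured TCP pose, the force, the opening and the grip force at its end, in the units of the state.
- env.state(): the state, without advancing time (a new reading comes with each control period).
- env.read_camera(name): name is "scene" or "side" or "wrist"; returns a dict with "color" (384x512x3 uint8, blue, green, red), "fx", "fy", "cx", "cy" (pixels), "R" (3x3) and "t" (3): a world point X has camera coordinates R X + t; the wrist camera has in their place "hand_eye" (4x4, takes a point from camera to tool coordinates, whose origin is the TCP and whose axes are the flange's). Camera axes: x right, y down, z forward; pixel columns grow to the right and rows downward; lengths in mm; the calibration is good to about 2 mm. A picture is of the moment at which its call begins: read the wrist's pose just before it. There is no depth.
- env.job_done(): hands the job in; it is judged then, once.
The state is a dict: "clock": time; "qpos": joint angles; "qd": joint speeds; "effort": joint torques, N m; "position": TCP position; "orientation": TCP orientation; "force": force on the tool from outside, world axes, zero at the start; "torque": the same for the moment, N m; "opening": opening from 0.0 (shut) to 1.0 (fully open); "gripper_force": force on a finger pad.
Only numpy, scipy, OpenCV 4.12 (cv2) and the standard library are available. Lean on these libraries where they do the work, as an engineer would, in place of code of your own. Each camera call takes 0.05 s, during which the arm holds its last target. There are 200 camera calls.

## Working session

There is one attempt and no reset: what is moved stays moved. The work goes in short steps, Python scripts to look and compute and a shell command to move; the robot and the scene stay as the last step left them, time stands still between calls to the robot, and variables do not carry over. Pictures are saved under pics/ and viewed, at most 10 in all, crops included, and the job is handed in when it is done.

```bash
mkdir -p pics; ls
python3 - <<'E'
from bench import env
import cv2,numpy as np
for n in ("scene","side"):
    c=env.read_camera(n)
    cv2.imwrite(f"pics/{n}0.png",cv2.resize(c["color"],(800,600),interpolation=cv2.INTER_CUBIC))
    np.savez(f"pics/{n}0.npz",**c)
    R=np.array(c["R"]);t=np.array(c["t"]);print(n,c["fx"],c["cx"],c["cy"],-R.T@t,R[2])
E
```

```text
pics
scene 466.49893796794174 253.02718732498838 196.63709487900834 [ -21.90370353 -785.4862102   855.70747306] [ 0.43923474  0.69970886 -0.56345395]
side 425.78421193561326 252.05766055869975 187.70073363929734 [ 255.71791449 -634.91779778  831.85238574] [ 0.25907959  0.68933668 -0.6765299 ]
```

View pics/scene0.png

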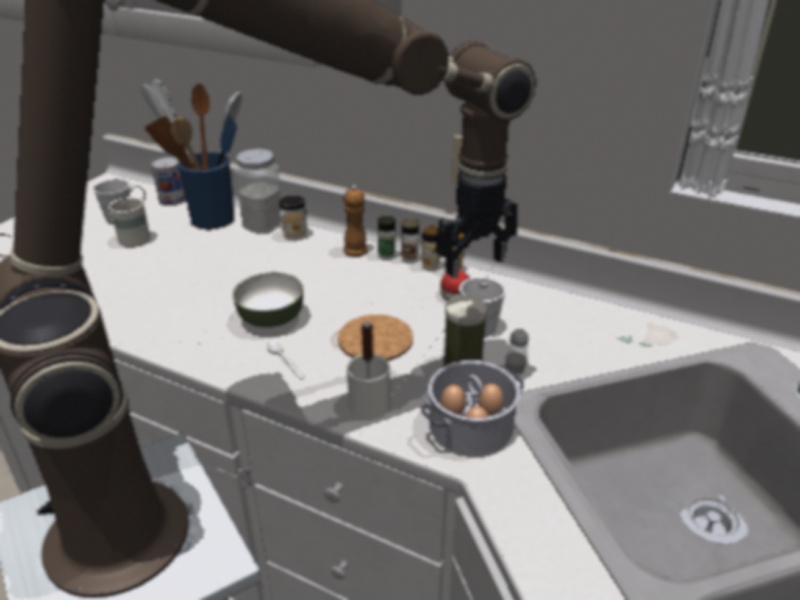

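View pics/side0.png

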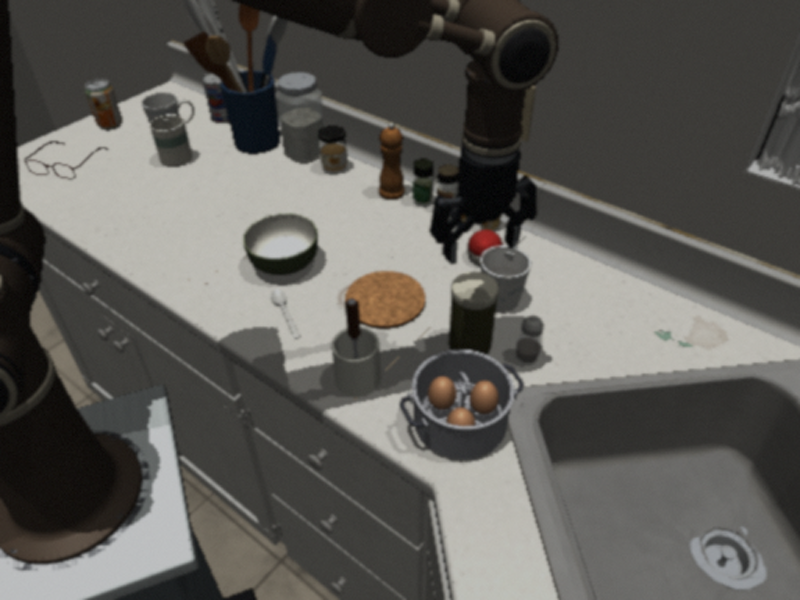

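The two views show: trivet at (376,337) scene / (386,298) side, lifter in its jar at (367,350)/(355,345), pan with three eggs at (474,405)/(463,400), and the olive jar between pan and trivet. I'll zoom in for precise points.

```bash
cat > h.py <<'E'
from bench import env
import cv2,numpy as np
def load(n): return dict(np.load(f"pics/{n}0.npz"))
def ray(c,u,v):
    R=np.array(c["R"]);t=np.array(c["t"]);d=R.T@np.array([(u-c["cx"])/c["fx"],(v-c["cy"])/c["fy"],1]);return -R.T@t,d/np.linalg.norm(d)
def plane(c,u,v,z):
    o,d=ray(c,u,v);return o+d*(z-o[2])/d[2]
def tri(rs):
    A=sum(np.eye(3)-np.outer(d,d) for o,d in rs);b=sum((np.eye(3)-np.outer(d,d))@o for o,d in rs)
    p=np.linalg.solve(A,b);return p,[np.linalg.norm(np.cross(p-o,d)) for o,d in rs]
def proj(c,X):
    p=np.array(c["R"])@np.asarray(X,float)+np.array(c["t"]);return np.array([c["fx"]*p[0]/p[2]+c["cx"],c["fy"]*p[1]/p[2]+c["cy"]])
E
python3 - <<'E'
from h import *
k=1.5625
S,D=load("scene"),load("side")
P=lambda n,z,a,b:print(n,*[plane(c,x/k,y/k,z).round(0) for c,(x,y) in((S,a),(D,b))],tri([ray(S,a[0]/k,a[1]/k),ray(D,b[0]/k,b[1]/k)])[0].round(0))
P("trivet",10,(376,337),(386,298));P("jarrim",85,(369,368),(356,348));P("panrim",85,(474,390),(463,386))
P("handletop",178,(367,326),(353,303));P("olive",137,(465,312),(474,287))
# crops
def crop(c,x,y,w,h): return cv2.resize(c["color"][y:y+h,x:x+w],(400,300),interpolation=cv2.INTER_CUBIC)
im=np.vstack([np.hstack([crop(S,210,195,80,60+0),crop(S,262,222,80,60)]),np.hstack([crop(D,195,185,80,60),crop(D,256,220,80,60)])])
cv2.imwrite("pics/crops.png",im)
E
```

```text
trivet [551. 198.  10.] [553. 196.  10.] [555. 203.   4.]
jarrim [445.  43.  85.] [443.  33.  85.] [441.  30.  93.]
panrim [559. -96.  85.] [562. -95.  85.] [565. -90.  78.]
handletop [440.  36. 178.] [445.  34. 178.] [447.  47. 167.]
olive [632.  30. 137.] [642.  39. 137.] [658.  64. 109.]
```

View pics/crops.png

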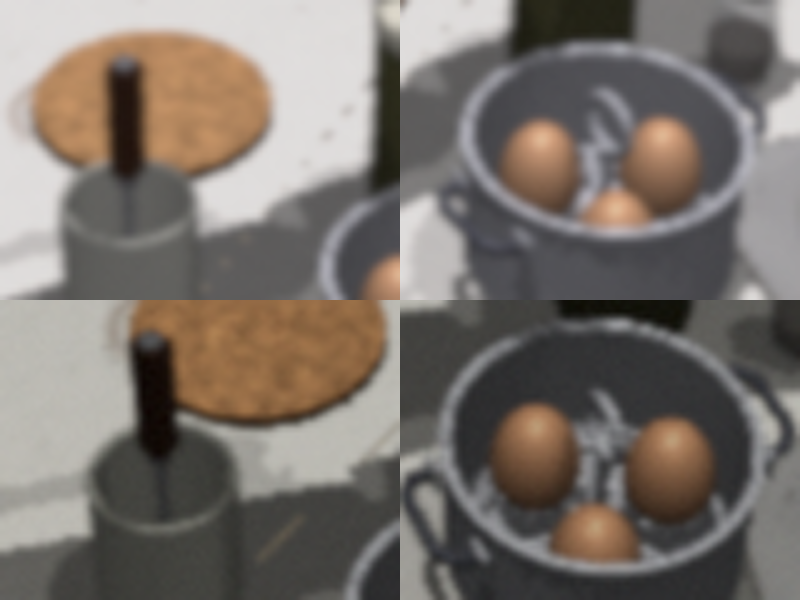

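Crops: jar rim ellipse centred near (130,202) in the upper-left crop, with the handle leaning little. The pan rim is centred near (610,138), and the ring shows at (612,115) between the eggs. Now over the pan for a wrist view.

```bash
python3 -m handwheel '[[[-0.03,-0.04,0.05,0],[-0.06,-0.08,0.1,0],[-0.065,-0.095,0.12,0],[-0.065,-0.095,0.12,0],[-0.065,-0.095,0.12,0]]]'
cat >> h.py <<'E'
from scipy.spatial.transform import Rotation as Ro
def wrist():
    s=env.state();c=env.read_camera("wrist");q=s["orientation"]
    Rt=Ro.from_quat([q[1],q[2],q[3],q[0]]).as_matrix();T=np.eye(4);T[:3,:3]=Rt;T[:3,3]=s["position"]
    M=T@np.array(c["hand_eye"]);c["R"]=M[:3,:3].T;c["t"]=-M[:3,:3].T@M[:3,3];return c,s
def savec(c,n): np.savez(f"pics/{n}0.npz",**c)
E
python3 - <<'E'
from h import *
c,s=wrist();savec(c,"w1");print(c["hand_eye"],s["position"],s["orientation"],c["fx"])
cv2.imwrite("pics/w1.png",cv2.resize(c["color"],(800,600),interpolation=cv2.INTER_CUBIC))
E
```

```text
clock: 0.72
position: [559.6, -94.5, 364.0]
orientation: [-0.001, 0.707, 0.707, -0.0]
force: [-0.0, -0.1, -0.8]
opening: 0.999
gripper_force: 0.0
[[ 4.04987486e-04 -9.55241919e-01 -2.95825475e-01  7.50251357e+01]
 [ 9.99999552e-01  6.39963869e-04 -6.97482224e-04 -1.13465961e-01]
 [ 8.55581874e-04 -2.95825060e-01  9.55241750e-01 -1.28052323e+02]
 [ 0.00000000e+00  0.00000000e+00  0.00000000e+00  1.00000000e+00]] [559.55012145 -94.54475014 363.96800195] [-1.01042112e-03  7.07185139e-01  7.07027658e-01 -2.21445216e-04] 309.43274834780203
```

View pics/w1.png

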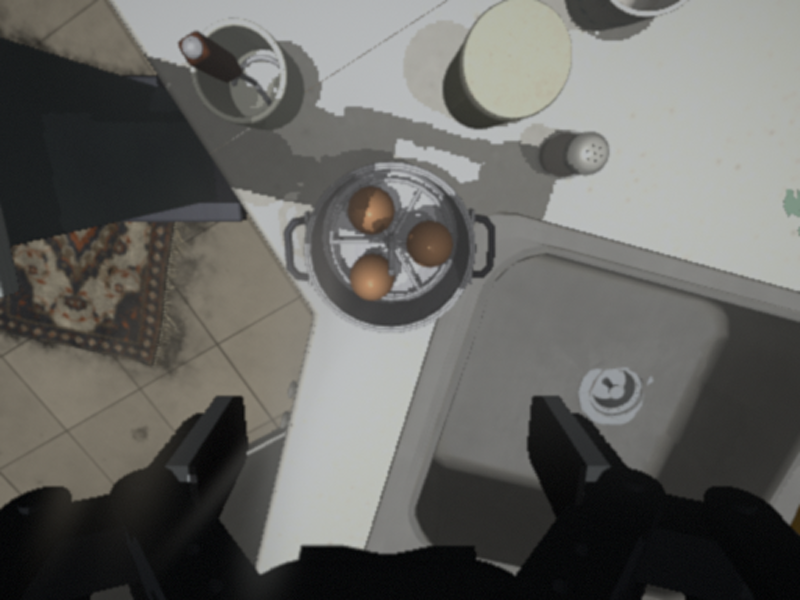

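Wrist view: eggs at (371,210), (430,243), (372,277); pan rim centred about (391,246) with handles along world x; lifter handle top at (193,45), curl at (262,75) in the jar; olive jar lid at (516,58). Zoom in to get the ring plane and the curl orientation.

Run:
```python
from h import *
k=1.5625
c=load("w1");S,D=load("scene"),load("side")
for n,z,u,v in [("panrim",85,391,246),("eggA",50,371,210),("eggB",50,430,243),("eggC",50,372,277),("jarrim",85,239,70),("htop",178,193,45),("olive",137,517,58),("hL",60,288,248),("hR",60,493,246)]:
    print(n,plane(c,u/k,v/k,z).round(1))
print("htop tri",tri([ray(c,193/k,45/k),ray(S,(125/5+210),(64/5+195)),ray(D,152/5+195,342/5-60+185)]))
print("ring tri?",plane(S,612/5-80+262,115/5+222,93))
def crop(c,x,y,w,h,W,H): return cv2.resize(c["color"][y:y+h,x:x+w],(W,H),interpolation=cv2.INTER_CUBIC)
im=np.hstack([crop(c,200,105,100,100,500,500),crop(c,115,5,75,75*5//3,300,500)])
cv2.imwrite("pics/w1c.png",im)
```

```text
panrim [562.1 -89.6  85. ]
eggA [544.2 -63.   50. ]
eggB [598.1 -92.8  50. ]
eggC [ 544.5 -124.9   50. ]
jarrim [445.4  45.9  85. ]
htop [445.9  44.1 178. ]
olive [644.9  44.7 137. ]
hL [469.4 -95.8  60. ]
hR [653.9 -93.8  60. ]
htop tri (array([445.13991193,  44.11147155, 172.76448017]), [np.float64(1.458112164544024), np.float64(0.623339707411593), np.float64(1.698921291055094)])
ring tri? [566.24242065 -90.69025086  93.        ]
```

View pics/w1c.png

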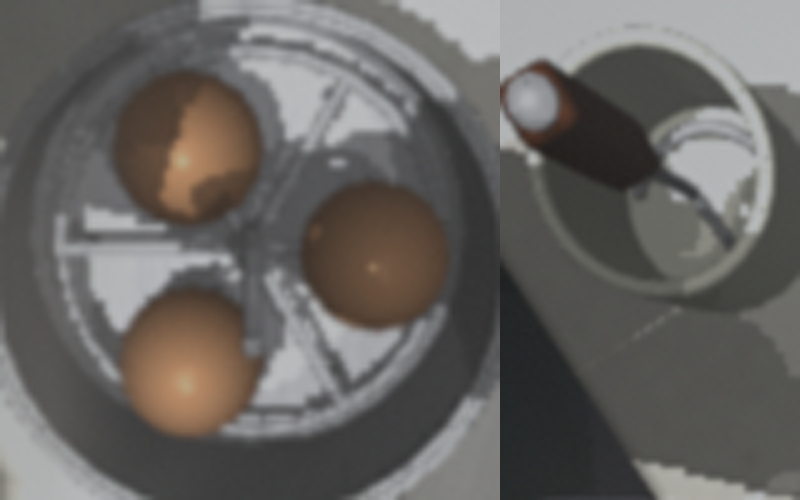

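The ring shows edge-on at crop (254,300), running along image-vertical, so its through-axis lies along world x. The lifter's slanted stem goes from crop (690,190) to (732,245), toward +x, −y. I'll get a closer look over the jar to fix its axis and yaw.

```bash
python3 -m handwheel '[[[-0.04,0.03,0,0],[-0.08,0.06,0,0],[-0.115,0.075,-0.01,0],[-0.115,0.075,-0.01,0],[-0.115,0.075,-0.01,0]]]'
python3 - <<'E'
from h import *
c,s=wrist();savec(c,"w2");print(s["position"],s["qpos"])
x,y=proj(c,[445,45,85]).astype(int);print(x,y)
x0=x-50;y0=max(0,y-40);print(x0,y0)
cv2.imwrite("pics/w2.png",cv2.resize(c["color"][y0:y0+75,x0:x0+100],(800,600),interpolation=cv2.INTER_CUBIC))
E
```

```text
clock: 1.4
position: [445.4, -19.6, 354.5]
orientation: [-0.0, 0.707, 0.708, -0.0]
force: [1.0, -0.1, 0.4]
opening: 1.001
gripper_force: 0.0
[445.35742502 -19.5718423  354.49155213] [-1.41637624e-01 -1.38700604e-01  1.89656930e+00 -2.40966304e-05
  1.38449782e+00 -1.42801987e-01]
247 110
197 70
```

View pics/w2.png

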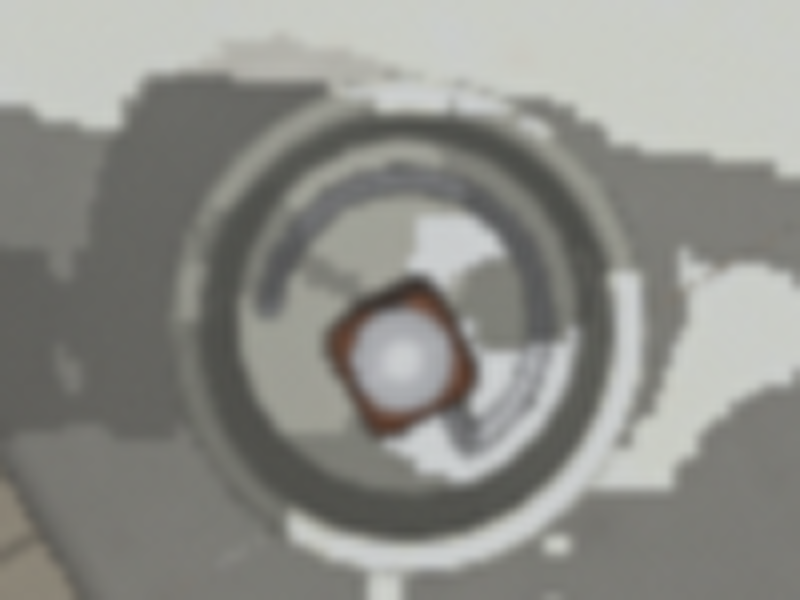

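The picture shows the handle top at (400,357), edges at about +30°/−60°, and the curl running from (470,445) CCW via (540,340), (400,180) to the tip at (265,310). The jar rim is centred near (408,325).

Run:
```python
from h import *
from scipy.optimize import least_squares
c=load("w2")
P=lambda u,v,z:plane(c,197+u/8-.44,70+v/8-.44,z)
pts=np.array([P(u,v,7.5) for u,v in[(470,445),(540,340),(525,265),(470,198),(400,180),(330,203),(290,245)]])[:,:2]
r=least_squares(lambda p:np.hypot(*(pts-p[:2]).T)-p[2],[445,45,25]).x;print("curl",r)
print("start ang",np.degrees(np.arctan2(*(pts[0]-r[:2])[::-1])))
tip=P(265,310,13.5)[:2]-r[:2];print("tip ang",np.degrees(np.arctan2(tip[1],tip[0])))
print("top",P(400,357,175.5).round(1))
q=[P(*a,175.5)[:2] for a in[(418,278),(475,378),(380,435),(330,345)]]
for i in range(4):
    d=q[(i+1)%4]-q[i];print(np.hypot(*d).round(1),np.degrees(np.arctan2(d[1],d[0]))%90)
rim=[P(*a,85) for a in[(178,320),(640,330),(405,85),(415,565)]];print("rim",np.round(rim,1))
```

```text
curl [443.54095511  43.74532501  25.1078876 ]
start ang -60.13254387075275
tip ang 174.0866294574355
top [443.7  44.1 175.5]
13.4 30.90408297007056
13.2 30.37106315696883
12.1 29.619406611037363
13.0 36.203928272923676
rim [[409.   46.2  85. ]
 [480.4  44.9  85. ]
 [444.   80.3  85. ]
 [445.7   8.8  85. ]]
```

Lifter is upright at (443.6,44), yaw −60.5°, with handle sides at 30°. Turn to 30°, descend and grip.

```bash
python3 -m handwheel '[[[0,0.02,0,0.13],[0,0.045,0,0.27],[-0.001,0.064,0,0.4],[-0.0014,0.064,-0.04,0.524],[-0.0014,0.064,-0.09,0.524],[-0.0014,0.064,-0.14,0.524],[-0.0014,0.064,-0.18,0.524],[-0.0014,0.064,-0.2,0.524],[-0.0014,0.064,-0.213,0.524],[-0.0014,0.064,-0.213,0.524],[-0.0014,0.064,-0.213,0.524]]]' 1
python3 -m handwheel '[[[0,0,0,0],[0,0,0,0],[0,0,0,0],[0,0,0,0],[0,0,0,0],[0,0,0,0]]]' 0
```

```text
clock: 2.82
position: [444.9, 43.9, 143.2]
orientation: [0.001, 0.5, 0.866, 0.001]
force: [0.1, 0.6, 0.2]
opening: 0.999
gripper_force: 0.0
clock: 3.58
position: [443.9, 44.0, 142.6]
orientation: [0.0, 0.5, 0.866, 0.0]
force: [0.3, 0.9, 3.3]
opening: 0.177
gripper_force: 58.5
```

```bash
python3 -m handwheel '[[[0,0,0.01,0],[0,0,0.03,0],[0,0,0.06,0],[0,0,0.1,0],[0,0,0.14,0],[0,0,0.17,0],[0,0,0.18,0],[0,0,0.18,0]]]'
python3 -m handwheel '[[[0.005,-0.005,0,-0.17],[0.015,-0.02,0,-0.34],[0.025,-0.035,0,-0.51],[0.035,-0.05,0,-0.68],[0.045,-0.065,0,-0.85],[0.055,-0.08,0,-1.02],[0.065,-0.095,0,-1.19],[0.075,-0.11,0,-1.36],[0.085,-0.12,0,-1.53],[0.095,-0.135,0,-1.7],[0.105,-0.145,0,-1.87],[0.11,-0.155,0,-2.04],[0.115,-0.16,0,-2.21],[0.1187,-0.1626,0,-2.38],[0.1187,-0.1626,-0.01,-2.5],[0.1187,-0.1626,-0.02,-2.566],[0.1187,-0.1626,-0.03,-2.566],[0.1187,-0.1626,-0.03,-2.566],[0.1187,-0.1626,-0.03,-2.566]]]'
python3 - <<'E'
from h import *
for n in("scene","side"):
    c=env.read_camera(n);savec(c,n+"b")
c,s=wrist();savec(c,"w3");p=s["position"];print(p)
S,D=load("sceneb"),load("sideb")
g=lambda c,x,y:cv2.resize(c["color"][y:y+75,x:x+100],(400,300),interpolation=cv2.INTER_CUBIC)
out=[]
for c in(S,D):
    x,y=proj(c,[562,-94,110]).astype(int);x-=50;y-=40;print(x,y);out.append(g(c,x,y))
c=load("w1");out.append(cv2.resize(c["color"][135:195,210:290],(400,300),interpolation=cv2.INTER_CUBIC))
c=load("w3");out.append(cv2.resize(c["color"],(400,300)))
cv2.imwrite("pics/b.png",np.vstack([np.hstack(out[:2]),np.hstack(out[2:])]))
c=load("w1")
for z in(75,93,108.5): print([((proj(c,[562.3,-93.6+dy,z])-[210,135])*5).round() for dy in(-15,0,15)])
E
```

```text
clock: 4.58
position: [443.5, 44.0, 322.3]
orientation: [0.0, 0.5, 0.866, 0.0]
force: [-0.3, -0.3, -0.6]
opening: 0.183
gripper_force: 58.5
clock: 6.95
position: [562.3, -118.6, 292.0]
orientation: [-0.0, 0.972, -0.233, -0.0]
force: [0.6, -1.1, -0.7]
opening: 0.176
gripper_force: 58.5
[ 562.60485758 -118.70669197  292.73137979]
254 201
246 199
[array([202., 175.]), array([202., 121.]), array([202.,  65.])]
[array([202., 189.]), array([202., 133.]), array([202.,  75.])]
[array([202., 202.]), array([203., 144.]), array([203.,  84.])]
```

View pics/b.png

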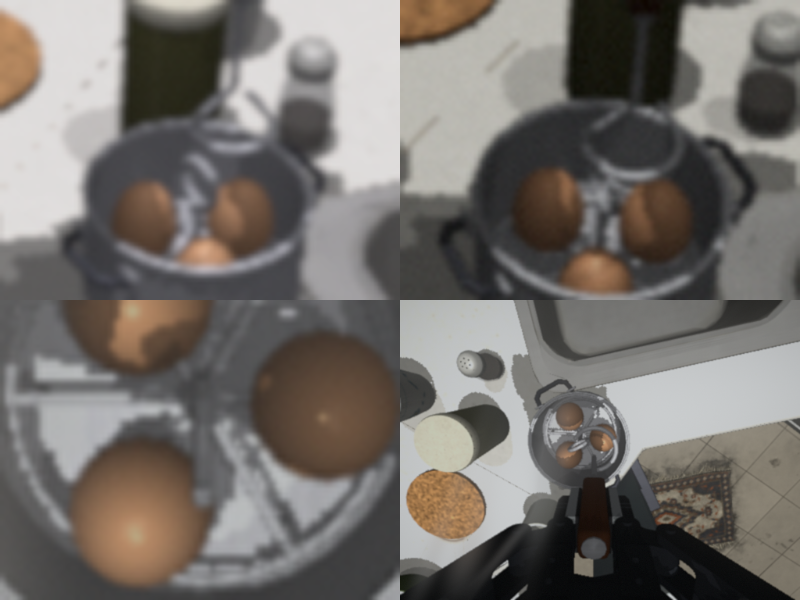

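The scene views show the curl about 60 mm over the ring with its gap facing it (crop (225,125)). In the wrist panel the ring edge sits at x≈205, within 1 mm of the prediction (202), so I correct by (+0.5,−0.7) mm and descend.

```bash
python3 -m handwheel '[[[0.0005,-0.0007,-0.01,0],[0.0005,-0.0007,-0.025,0],[0.0005,-0.0007,-0.04,0],[0.0005,-0.0007,-0.055,0],[0.0005,-0.0007,-0.064,0],[0.0005,-0.0007,-0.067,0],[0.0005,-0.0007,-0.067,0],[0.0005,-0.0007,-0.067,0]]]'
python3 -m handwheel '[[[0,0,0,0.1],[0,0,0,0.23],[0,0,0,0.36],[0,0,0,0.49],[0,0,0,0.62],[0,0,0,0.75],[0,0,0,0.88],[0,0,0,1.0],[0,0,0,1.1],[0,0,0,1.2],[0,0,0,1.3],[0,0,0,1.3]]]'
python3 - <<'E'
from h import *
out=[]
for n in("scene","side"):
    c=env.read_camera(n);savec(c,n+"c")
    x,y=proj(c,[562,-94,100]).astype(int);x-=36;y-=34
    out.append(cv2.resize(c["color"][y:y+60,x:x+72],(400,333),interpolation=cv2.INTER_CUBIC))
cv2.imwrite("pics/c.png",np.hstack(out))
E
```

```text
clock: 8.1
position: [563.3, -119.5, 226.0]
orientation: [0.0, 0.972, -0.233, 0.001]
force: [0.0, 0.3, -1.4]
opening: 0.176
gripper_force: 58.5
clock: 9.6
position: [563.2, -119.4, 226.0]
orientation: [0.0, 0.916, 0.402, 0.0]
force: [0.2, 0.9, -1.4]
opening: 0.179
gripper_force: 58.5
```

View pics/c.png

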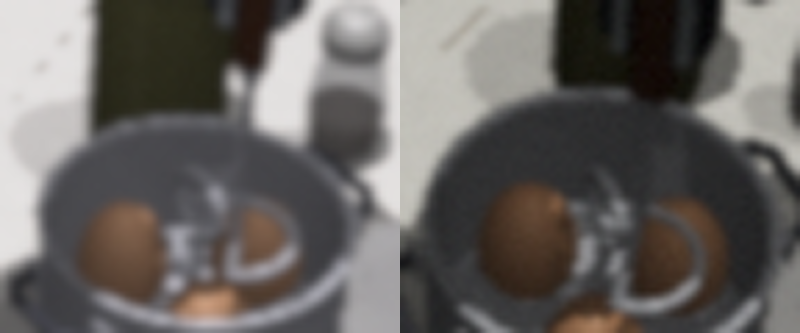

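No contact; the curl's tip is just entering the ring (crop (215,200) scene). Finish winding, then lift slowly.

```bash
python3 -m handwheel '[[[0,0,0,0.1],[0,0,0,0.22],[0,0,0,0.34],[0,0,0,0.46],[0,0,0,0.58],[0,0,0,0.7],[0,0,0,0.82],[0,0,0,0.94],[0,0,0,1.06],[0,0,0,1.18],[0,0,0,1.3],[0,0,0,1.42],[0,0,0,1.54],[0,0,0,1.66],[0,0,0,1.74],[0,0,0,1.79],[0,0,0,1.79],[0,0,0,1.79]]]'
python3 -m handwheel '[[[0,0,0.004,0],[0,0,0.008,0],[0,0,0.011,0],[0,0,0.013,0],[0,0,0.015,0],[0,0,0.017,0],[0,0,0.019,0],[0,0,0.021,0],[0,0,0.023,0],[0,0,0.025,0],[0,0,0.025,0],[0,0,0.025,0],[0,0,0.025,0]]]'
```

```text
clock: 11.95
position: [562.9, -119.4, 225.4]
orientation: [0.0, 0.259, 0.966, -0.0]
force: [0.1, 0.1, -0.6]
opening: 0.178
gripper_force: 58.5
clock: 13.58
position: [562.7, -119.3, 250.2]
orientation: [-0.0, 0.258, 0.966, -0.0]
force: [-0.8, -0.2, -4.1]
opening: 0.18
gripper_force: 58.4
```

Run:
```python
from h import *
out=[]
for n in("scene","side"):
    c=env.read_camera(n);savec(c,n+"d")
    x,y=proj(c,[562,-94,100]).astype(int);x-=50;y-=60
    out.append(cv2.resize(c["color"][y:y+100,x:x+100],(400,400),interpolation=cv2.INTER_CUBIC))
cv2.imwrite("pics/d.png",np.hstack(out))
```

```text
(no output)
```

View pics/d.png

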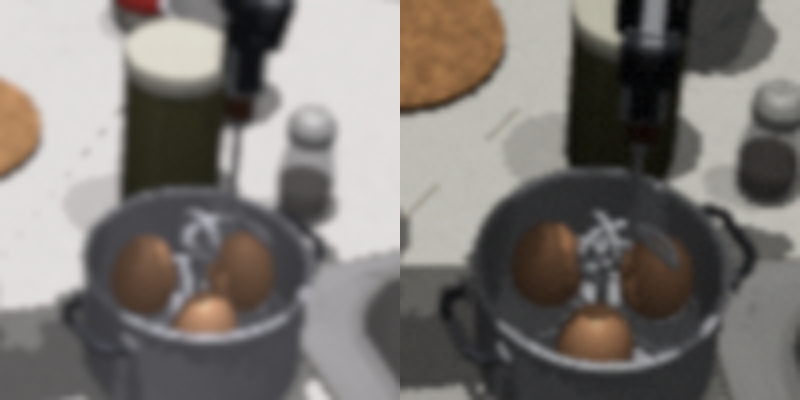

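Load −3.3 N and the curl crosses through the ring at crop (205,220): the rack is hanging. I'll lift it smoothly and refine the trivet centre by colour.

```bash
python3 -m handwheel '[[[0,0,0.003,0],[0,0,0.008,0],[0,0,0.016,0],[0,0,0.025,0],[0,0,0.035,0],[0,0,0.045,0],[0,0,0.055,0],[0,0,0.065,0],[0,0,0.075,0],[0,0,0.085,0],[0,0,0.095,0],[0,0,0.105,0],[0,0,0.115,0],[0,0,0.125,0],[0,0,0.133,0],[0,0,0.14,0],[0,0,0.146,0],[0,0,0.15,0],[0,0,0.152,0],[0,0,0.152,0]]]'
python3 - <<'E'
from h import *
for n,seed in(("scene",(551,198)),("side",(551,198)),("w3",(551,198))):
    c=load(n);hsv=cv2.cvtColor(c["color"],cv2.COLOR_BGR2HSV)
    m=((hsv[...,0]>5)&(hsv[...,0]<22)&(hsv[...,1]>80)&(hsv[...,2]>60)).astype(np.uint8)
    _,L,st,ce=cv2.connectedComponentsWithStats(m)
    u=proj(c,[551,198,10]);i=1+np.argmin(np.hypot(*(ce[1:]-u).T)+1e4*(st[1:,4]<300))
    cnt=max(cv2.findContours((L==i).astype(np.uint8),0,2)[0],key=len)
    h=cv2.convexHull(cnt)[:,0]
    X=np.array([plane(c,*p,10)[:2] for p in h]);print(n,cv2.minEnclosingCircle(X.astype(np.float32)))
E
```

```text
clock: 16.18
position: [562.8, -119.3, 402.3]
orientation: [-0.0, 0.258, 0.966, -0.0]
force: [-0.4, 0.6, -4.2]
opening: 0.183
gripper_force: 58.5
scene ((550.9902954101562, 201.20932006835938), 73.1583251953125)
side ((549.9083251953125, 198.25892639160156), 74.19475555419922)
w3 ((552.72607421875, 202.39576721191406), 73.89410400390625)
```

Trivet centre ≈ (551,200.5). Carry the rack over, ramped.

```bash
python3 -m handwheel '[[[0,0.001,0,0],[0,0.004,0,0],[-0.001,0.009,0,0],[-0.002,0.016,0,0],[-0.004,0.025,0,0],[-0.006,0.035,0,0],[-0.008,0.045,0,0],[-0.01,0.055,0,0],[-0.012,0.065,0,0],[-0.014,0.075,0,0],[-0.016,0.085,0,0],[-0.018,0.095,0,0],[-0.02,0.105,0,0],[-0.022,0.115,0,0],[-0.023,0.125,0,0],[-0.024,0.135,0,0],[-0.024,0.145,0,0],[-0.024,0.155,0,0],[-0.024,0.165,0,0],[-0.024,0.175,0,0]]]'
python3 -m handwheel '[[[0,0.01,0,0],[0,0.02,0,0],[0.001,0.03,0,0],[0.002,0.04,0,0],[0.003,0.05,0,0],[0.004,0.06,0,0],[0.005,0.07,0,0],[0.006,0.08,0,0],[0.007,0.09,0,0],[0.008,0.098,0,0],[0.009,0.105,0,0],[0.01,0.111,0,0],[0.011,0.115,0,0],[0.012,0.118,0,0],[0.0122,0.1195,0,0],[0.0122,0.12,0,0],[0.0122,0.12,0,0],[0.0122,0.12,0,0],[0.0122,0.12,0,0],[0.0122,0.12,0,0]]]'
python3 -m handwheel '[[[0,0,-0.003,0],[0,0,-0.008,0],[0,0,-0.016,0],[0,0,-0.025,0],[0,0,-0.035,0],[0,0,-0.045,0],[0,0,-0.055,0],[0,0,-0.065,0],[0,0,-0.075,0],[0,0,-0.085,0],[0,0,-0.095,0],[0,0,-0.103,0],[0,0,-0.11,0],[0,0,-0.115,0],[0,0,-0.118,0],[0,0,-0.12,0],[0,0,-0.12,0],[0,0,-0.12,0],[0,0,-0.12,0],[0,0,-0.12,0]]]'
python3 - <<'E'
from h import *
out=[]
print(env.state()["position"])
for n in("scene","side"):
    c=env.read_camera(n);savec(c,n+"e")
    x,y=proj(c,[551,200,70]).astype(int);x-=60;y-=60;print(n,x,y)
    out.append(cv2.resize(c["color"][y:y+120,x:x+120],(400,400),interpolation=cv2.INTER_CUBIC))
cv2.imwrite("pics/e.png",np.hstack(out))
E
```

```text
clock: 18.68
position: [538.8, 56.3, 402.2]
orientation: [-0.0, 0.258, 0.966, -0.0]
force: [0.5, 0.2, -4.5]
opening: 0.178
gripper_force: 58.5
clock: 21.18
position: [551.0, 175.6, 402.3]
orientation: [0.0, 0.258, 0.966, 0.0]
force: [-0.2, 0.4, -3.5]
opening: 0.183
gripper_force: 58.5
clock: 23.68
position: [551.1, 175.7, 282.4]
orientation: [0.0, 0.258, 0.966, 0.0]
force: [-0.0, 0.3, -3.1]
opening: 0.181
gripper_force: 58.5
[551.0509664  175.69902489 282.41146999]
scene 179 139
side 185 113
```

View pics/e.png

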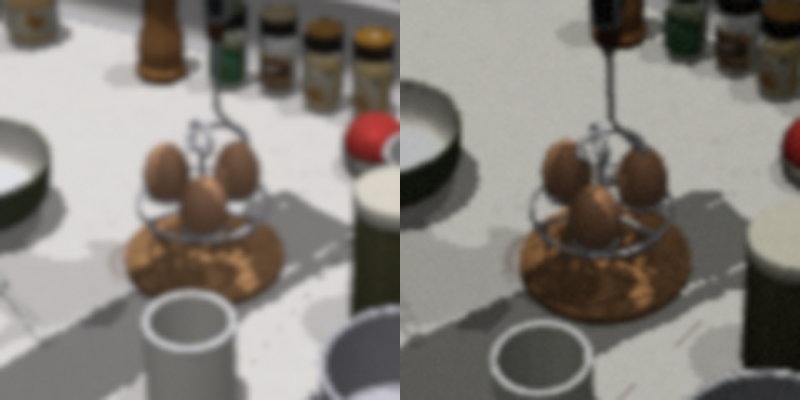

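The rack hangs level over the trivet with all three eggs; ring at crop (200,138) scene / (600,138) side. That was my tenth picture, so from here I check numerically: triangulate ring and eggs.

Run:
```python
from h import *
S,D=load("scenee"),load("sidee")
a=lambda x,y:ray(S,179+x*.3,139+y*.3); b=lambda x,y:ray(D,185+(x-400)*.3,113+y*.3)
for n,p,q in[("ring",(200,138),(600,138)),("eggL",(166,172),(566,166)),("eggR",(238,171),(642,177)),("eggF",(203,207),(594,216)),("rim",(203,197),(600,210))]:
    print(n,tri([a(*p),b(*q)]))
for z in(105,):print(plane(S,239,180.4,140),plane(D,245,154.4,140))
```

```text
ring (array([555.84777265, 211.65269428, 127.97180512]), [np.float64(0.16552062321351121), np.float64(0.16552062321348215)])
eggL (array([534.42030729, 237.38097364,  85.90504063]), [np.float64(0.5563282413782358), np.float64(0.5563282413781784)])
eggR (array([584.68690263, 194.74600333,  91.88577173]), [np.float64(0.455889430517903), np.float64(0.45588943051805625)])
eggF (array([533.55213804, 170.24420682,  86.48856975]), [np.float64(0.39393550413788353), np.float64(0.3939355041378306)])
rim (array([539.30045075, 176.22568534,  88.98491936]), [np.float64(3.083363964711238), np.float64(3.0833639647111277)])
[546.26061918 194.91169427 140.        ] [550.71648526 197.42768865 140.        ]
```

Eggs' mean is (550.9,200.8), centred on the trivet to 1 mm. Lower gently: contact is expected at about 39 mm.

```bash
python3 -m handwheel '[[[0,0,-0.004,0],[0,0,-0.01,0],[0,0,-0.017,0],[0,0,-0.023,0],[0,0,-0.027,0],[0,0,-0.03,0],[0,0,-0.032,0],[0,0,-0.034,0],[0,0,-0.036,0],[0,0,-0.038,0],[0,0,-0.04,0],[0,0,-0.042,0],[0,0,-0.044,0],[0,0,-0.046,0],[0,0,-0.046,0],[0,0,-0.046,0],[0,0,-0.046,0]]]'
python3 -m handwheel '[[[0,0,-0.002,0],[0,0,-0.004,0],[0,0,-0.0065,0],[0,0,-0.0065,0],[0,0,-0.0065,0]]]'
```

```text
clock: 25.9
position: [551.1, 175.7, 236.4]
orientation: [0.0, 0.258, 0.966, 0.0]
force: [0.2, 0.5, -1.6]
opening: 0.182
gripper_force: 58.8
clock: 26.52
position: [551.0, 175.7, 229.7]
orientation: [-0.0, 0.258, 0.966, -0.0]
force: [0.3, 0.2, -1.2]
opening: 0.184
gripper_force: 58.8
```

```bash
python3 -m handwheel '[[[0,0,0,-0.05],[0,0,0,-0.14],[0,0,0,-0.24],[0,0,0,-0.34],[0,0,0,-0.44],[0,0,0,-0.54],[0,0,0,-0.64],[0,0,0,-0.74],[0,0,0,-0.84],[0,0,0,-0.94],[0,0,0,-1.04],[0,0,0,-1.14],[0,0,0,-1.24],[0,0,0,-1.34],[0,0,0,-1.44],[0,0,0,-1.5],[0,0,0,-1.5]]]'
python3 - <<'E'
from h import *
print(env.state()["torque"])
S,D=env.read_camera("scene"),env.read_camera("side");savec(S,"scenef");savec(D,"sidef")
# blob of egg colour near predicted place, mean position on plane z=52
for c in(S,D):
    hsv=cv2.cvtColor(c["color"],cv2.COLOR_BGR2HSV);
    for e in((587,200),(533,232),(533,169)):
        u=proj(c,[*e,52]).astype(int);print(u,hsv[u[1],u[0]])
E
```

```text
clock: 28.65
position: [551.1, 175.7, 229.9]
orientation: [0.0, 0.847, 0.531, 0.0]
force: [0.1, -0.1, -0.6]
opening: 0.175
gripper_force: 58.9
[-0.01041255 -0.00286727  0.11139673]
[250 200] [173  16 125]
[229 200] [ 13 106 103]
[240 211] [ 12 105 100]
[257 175] [  9  16 109]
[235 173] [ 12 126  75]
[243 187] [ 12 124  76]
```

```bash
python3 -m handwheel '[[[0,0,0,-0.05],[0,0,0,-0.14],[0,0,0,-0.24],[0,0,0,-0.34],[0,0,0,-0.44],[0,0,0,-0.54],[0,0,0,-0.64],[0,0,0,-0.74],[0,0,0,-0.84],[0,0,0,-0.94],[0,0,0,-1.04],[0,0,0,-1.14],[0,0,0,-1.24],[0,0,0,-1.34],[0,0,0,-1.44],[0,0,0,-1.54],[0,0,0,-1.59],[0,0,0,-1.59]]]'
python3 -m handwheel '[[[0,0,0.003,0],[0,0,0.007,0],[0,0,0.012,0],[0,0,0.018,0],[0,0,0.024,0],[0,0,0.03,0],[0,0,0.036,0],[0,0,0.042,0],[0,0,0.042,0]]]'
```

```text
clock: 31.0
position: [551.0, 175.7, 229.8]
orientation: [-0.0, 0.973, -0.233, 0.0]
force: [-0.3, -0.0, -0.7]
opening: 0.179
gripper_force: 58.9
clock: 32.12
position: [551.4, 175.8, 272.6]
orientation: [-0.0, 0.972, -0.233, 0.001]
force: [0.8, -0.3, -0.8]
opening: 0.178
gripper_force: 58.9
```

Free of the ring without load. Raise, go over the jar, and descend in stages.

```bash
python3 -m handwheel '[[[0,0,0.02,0],[0,0,0.05,0],[0,0,0.08,0],[-0.01,-0.012,0.08,0],[-0.03,-0.036,0.08,0],[-0.055,-0.067,0.08,0],[-0.08,-0.098,0.08,0],[-0.098,-0.12,0.08,0],[-0.1065,-0.131,0.08,0],[-0.1065,-0.131,0.08,0],[-0.1065,-0.131,0.07,0],[-0.1065,-0.131,0.06,0],[-0.1065,-0.131,0.06,0],[-0.1065,-0.131,0.06,0]]]'
python3 - <<'E'
from h import *
from scipy.optimize import minimize
print(env.state()["position"])
# compare lifter model (axis, curl) with dark pixels? fit lean by chamfer of curl against edges in scene & side
cs=[env.read_camera(n) for n in("scene","side")]
for c,n in zip(cs,("sceneg","sideg")): savec(c,n)
E=[cv2.distanceTransform((cv2.absdiff(c["color"],load(n)["color"]).max(2)<=14).astype(np.uint8),cv2.DIST_L2,5) for c,n in zip(cs,("scenef","sidef"))]
p=np.array(env.state()["position"]);psi=np.radians(153);a=np.radians(np.arange(0,236,3))
curl=np.c_[25*np.cos(a+psi),25*np.sin(a+psi),np.where(a>np.radians(210),(np.degrees(a)-210)/25*6,0)]-[0,0,135]
stem=np.c_[np.zeros(20),np.zeros(20),np.linspace(-105,-40,20)]
M=np.vstack([curl,stem])
def f(q):
    X=Ro.from_euler("xyz",[q[0],q[1],q[2]]).apply(M)+p
    s=0
    for c,e in zip(cs,E):
        uv=np.array([proj(c,x) for x in X]);s+=cv2.remap(e,uv[:,:1].astype(np.float32),uv[:,1:].astype(np.float32),1).mean()
    return s
print(f([0,0,0]))
for ax in(0,1):print([round(float(f([d,0,0] if ax==0 else [0,d,0])),2) for d in np.arange(-.1,.11,.02)])
E
```

```text
clock: 33.88
position: [444.7, 44.9, 331.5]
orientation: [0.0, 0.972, -0.233, -0.0]
force: [0.2, 0.8, -0.2]
opening: 0.178
gripper_force: 58.9
[444.6567735   44.9491069  331.51731534]
0.20714568
[0.32, 0.3, 0.26, 0.19, 0.18, 0.21, 0.22, 0.27, 0.41, 0.6, 0.84]
[0.8, 0.54, 0.31, 0.22, 0.19, 0.21, 0.32, 0.57, 0.99, 1.49, 1.78]
```

Lean of the held lifter is about 0. Descend into the jar.

```bash
python3 -m handwheel '[[[-0.0005,0.0003,-0.02,0],[-0.0005,0.0003,-0.05,0],[-0.0005,0.0003,-0.08,0],[-0.0005,0.0003,-0.095,0],[-0.0005,0.0003,-0.105,0],[-0.0005,0.0003,-0.115,0],[-0.0005,0.0003,-0.125,0],[-0.0005,0.0003,-0.125,0],[-0.0005,0.0003,-0.125,0]]]'
```

```text
clock: 35.1
position: [444.4, 45.0, 207.1]
orientation: [-0.0, 0.972, -0.233, 0.0]
force: [-0.3, 0.1, -1.2]
opening: 0.176
gripper_force: 58.9
```

```bash
python3 -m handwheel '[[[0,0,-0.01,0],[0,0,-0.02,0],[0,0,-0.03,0],[0,0,-0.04,0],[0,0,-0.048,0],[0,0,-0.054,0],[0,0,-0.058,0],[0,0,-0.061,0],[0,0,-0.063,0],[0,0,-0.063,0],[0,0,-0.063,0]]]'
```

```text
clock: 36.48
position: [444.2, 45.0, 144.0]
orientation: [-0.0, 0.972, -0.233, 0.0]
force: [1.0, 0.6, -1.0]
opening: 0.178
gripper_force: 58.9
```

```bash
python3 -m handwheel '[[[0,0,-0.0005,0],[0,0,-0.001,0],[0,0,-0.0015,0],[0,0,-0.0015,0],[0,0,-0.0015,0]]]'; python3 -m handwheel '[[[0,0,0,0],[0,0,0,0],[0,0,0,0],[0,0,0,0],[0,0,0,0],[0,0,0,0]]]' 1; python3 -m handwheel '[[[0,0,0.01,0],[0,0,0.04,0],[0,0,0.08,0],[0,0,0.13,0],[0,0,0.18,0],[0,0,0.2,0],[0,0,0.2,0],[0,0,0.2,0],[0,0,0.2,0]]]'
python3 - <<'E'
from h import *
# numeric final check: lifter in jar vs initial images; eggs on the trivet
for n in("scene","side"):
    c=env.read_camera(n);savec(c,n+"z");o=load(n)
    for nm,X,w in(("jar",[444.5,45,60],22),("handle",[444,44.5,150],8),("pan",[562,-92,40],24),("olive",[643,43,70],18)):
        x,y=proj(c,X).astype(int)
        t=o["color"][y-w:y+w,x-w:x+w];r=cv2.matchTemplate(c["color"][y-w-8:y+w+8,x-w-8:x+w+8],t,cv2.TM_CCOEFF_NORMED);_,v,_,l=cv2.minMaxLoc(r);print(n,nm,round(v,2),np.array(l)-8)
    hsv=cv2.cvtColor(c["color"],cv2.COLOR_BGR2HSV)
    for e in((587,200),(533,232),(533,169)):
        u=proj(c,[*e,52]).astype(int);print(hsv[u[1],u[0]],end=" ")
    print()
E
```

```text
clock: 37.1
position: [444.2, 45.0, 142.6]
orientation: [-0.0, 0.972, -0.233, 0.0]
force: [-1.2, 0.5, 3.0]
opening: 0.184
gripper_force: 59.4
clock: 37.85
position: [444.0, 45.0, 142.2]
orientation: [0.0, 0.972, -0.233, -0.0]
force: [-1.0, -0.1, -0.1]
opening: 1.004
gripper_force: 0.0
clock: 38.98
position: [443.0, 45.0, 340.5]
orientation: [0.0, 0.972, -0.233, -0.002]
force: [0.6, -0.3, -0.5]
opening: 1.003
gripper_force: 0.0
scene jar 0.8 [0 0]
scene handle 0.8 [0 2]
scene pan 0.46 [0 0]
scene olive 0.91 [0 0]
[ 12 106 147] [ 12 103 153] [ 12 106 145] 
side jar 0.88 [0 0]
side handle 0.97 [0 1]
side pan 0.39 [1 0]
side olive 0.88 [0 1]
[ 13 118 127] [ 12 120 130] [ 13 122 130]
```

All three eggs are at their expected spots on the trivet. The lifter stands in the jar, and jar, pan and olive jar have not moved. Handing in.

```bash
python3 -c "
from bench import env
print(env.job_done())"
```

```text
the job is handed in; nothing more can be done
None
```

The job is handed in at about 39 s of 72, but no verdict came back: by my last camera and force checks the rack stands on the trivet within about 1 mm of centre with all three eggs, the lifter is back in its jar curl down, and the jar, saucepan and olive jar have not moved (I did not re-check the other bystanders).

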